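# Four containers back onto their own coasters

## Task

The pepper shaker, salt pot, square tin and oblong tin are standing on one another's slate coasters. Using the bare head of the peel as the spare place on the way, set each upright on the coaster of its own shape and size (shaker on the small round, pot on the large round, square tin on the square, oblong tin on the oblong), well centred with nothing hanging over the edge and the tins lined up with their coasters. Don't tip any of them over and leave the green scraper where it lies.

Things in the scene. Friction and masses are not known exactly. Their poses are not given: they have to be found in the camera images.
- pepper_shaker: glass pepper shaker with a chrome twist top: an upright cylinder 44 mm in diameter and 116 mm tall (glass up to 78 mm, straight chrome cap from 78 to 106 mm, low chrome dome above), 0.13 to 0.25 kg. Origin at the centre of its underside, z up.
- salt_pot: lidded speckled pale stoneware salt pot, round: body 68 mm in diameter, lid rim 71 mm between 50 and 58 mm height, and in the middle of the lid an upright cylindrical knob 24 mm in diameter from 58 to 86 mm height. The lid is fast to the pot, so it can be lifted by the knob; 0.18 to 0.37 kg. Origin at the centre of its underside, z up.
- square_tin: closed square steel tin, 58 x 58 mm and 85 mm tall, 0.11 to 0.23 kg. Origin at the centre of its underside, x and y along its sides, z up.
- oblong_tin: closed oblong steel tin, 94 mm long (its x axis), 44 mm wide (its y axis), 75 mm tall, 0.12 to 0.24 kg. Origin at the centre of its underside, z up.
- coaster_small_round: small round dark slate coaster, 72 mm in diameter, 6 mm thick, flat, fixed: home of the pepper shaker. Origin at the centre of its underside (on the counter), top face at z = 6 mm.
- coaster_large_round: large round dark slate coaster, 102 mm in diameter, 6 mm thick, flat, fixed: home of the salt pot. Origin at the centre of its underside.
- coaster_square: square dark slate coaster, 88 x 88 mm, 6 mm thick, flat, fixed: home of the square tin. Origin at the centre of its underside, x and y along its sides.
- coaster_oblong: oblong dark slate coaster, 124 mm long (its x axis), 74 mm wide (its y axis), 6 mm thick, flat, fixed: home of the oblong tin. Origin at the centre of its underside.
- peel: round aluminium perforated peel lying flat and fixed on the counter: its bare head is a disc 190 mm in diameter and 4 mm thick, the spare place. Origin at the centre of the head's underside (on the counter); its handle leads away along +y.
- scraper: green silicone scraper lying flat on the counter, 175 mm long, up to 46 mm wide and 12 mm high, loose: to be left alone. Origin on its underside near the middle of its length, x along it towards the blade.
Things that resemble listed ones, but are neither listed nor needed, are in the scene too. Leave any turquoise or yellow look-alike of the salt_pot alone.

How it is judged (in metres and radians):
On the way:
1. one of the containers has been set down upright on the head of the peel (((horizontal distance between pepper_shaker and peel below 0.09 m and height (world z) of pepper_shaker below 0.01 m and angle between pepper_shaker's own z axis and vertical below 0.15 rad and linear speed of pepper_shaker below 0.03 m/s) or (horizontal distance between salt_pot and peel below 0.09 m and height (world z) of salt_pot below 0.01 m and angle between salt_pot's own z axis and vertical below 0.15 rad and linear speed of salt_pot below 0.03 m/s) or (horizontal distance between square_tin and peel below 0.09 m and height (world z) of square_tin below 0.01 m and angle between square_tin's own z axis and vertical below 0.15 rad and linear speed of square_tin below 0.03 m/s) or (horizontal distance between oblong_tin and peel below 0.09 m and height (world z) of oblong_tin below 0.01 m and angle between oblong_tin's own z axis and vertical below 0.15 rad and linear speed of oblong_tin below 0.03 m/s))), for 0.2 s.
At the end, for the whole second after the job is handed in: Each container stands upright and at rest on its own coaster, centres within 14 mm; the square tin's sides within 0.25 rad of its coaster's (any quarter turn), the oblong tin's length within 0.25 rad of its coaster's (either way round) (horizontal distance between pepper_shaker and coaster_small_round below 0.014 m and z of pepper_shaker in the frame of coaster_small_round between 0.002 and 0.01 m and angle between each of pepper_shaker, salt_pot, square_tin, oblong_tin's own z axis and vertical below 0.1 rad and linear speed of each of pepper_shaker, salt_pot, square_tin, oblong_tin below 0.02 m/s and angular speed of each of pepper_shaker, salt_pot, square_tin, oblong_tin below 0.2 rad/s and horizontal distance between salt_pot and coaster_large_round below 0.014 m and z of salt_pot in the frame of coaster_large_round between 0.002 and 0.01 m and horizontal distance between square_tin and coaster_square below 0.014 m and z of square_tin in the frame of coaster_square between 0.002 and 0.01 m and horizontal distance between oblong_tin and coaster_oblong below 0.014 m and z of oblong_tin in the frame of coaster_oblong between 0.002 and 0.01 m and (angle between the x axis of square_tin and the x axis of coaster_square, either way round below 0.25 rad or angle between the x axis of square_tin and the y axis of coaster_square, either way round below 0.25 rad) and angle between the x axis of oblong_tin and the x axis of coaster_oblong, either way round below 0.25 rad); the robot touches nothing.
It fails at once if a container is tipped over (angle between any of pepper_shaker, salt_pot, square_tin, oblong_tin's own z axis and vertical above 0.6 rad).
It fails at once if the green scraper is pushed more than 25 mm from where it lay (distance of scraper from where it was at the start of the episode above 0.025 m).
It also fails if it takes over 136 s, if anything falls off the work surface, if the arm or the gripper's body presses on something with over 40 N, if the wrist force passes 120 N, or if a joint passes its speed limit or range.

## Robot

A 6-joint arm with a two-finger parallel gripper is mounted at the origin on the work surface. World frame = base frame: x ahead of the robot, y to its left, z up, the work surface at z = 0. Lengths are in mm, angles in rad, forces in N, time in s.
With the tool pointing down it reaches from about 275 to 1000 mm from the base axis. Payload 8.4 kg.
Tool frame: the origin (TCP) lies on the centre line of the jaws, within the pads' length; the fingertips stand 22 mm ahead of it and the grasp point (between the pads) lies 3 mm ahead of it; z points along the fingers, y is the direction in which the jaws open and shut (so a half turn about z gives the same grasp; the last joint's range is limited). The gripper opens to 85 mm and grips with 20 to 120 N. Pads are 22 mm wide; open, the fingers measure 114 mm over their backs; the gripper's body (76 mm by 85 mm) begins 54 mm behind the grasp point. The pads swing forward as they close: fully open they stand 13 mm farther back than shut.
Start: joints at [1.146, 0.353, 1.633, -0, 1.155, -0.002], TCP at [256.446, 569.968, 253.281] pointing down, gripper open.
Joint ranges: [-2.63, 2.63], [-0.92, 2.1], [0.06, 2.66], [-1.3, 4.44], [0, 2.69], [-3.02, 3.02]. Speed limits (rad/s): [2.22, 2.22, 2.79, 3.14, 3.14, 3.14].

## Interface

Orientations are given as [roll, pitch, yaw] about the fixed x, y, z axes, in that order (R = Rz(yaw) Ry(pitch) Rx(roll)).
In Python, from rig import r gives the robot as it stands.
- The arm moves only by the tool carry_out, never from a script. Its argument "rows" is text: rows parted by semicolons, each of 5 numbers parted by spaces: the opening, from 0 (shut) to 1 (fully open), then the shift along the tool's x, y, z in units of 30 mm (1.0 is 30 mm), then the turn about the tool's z in units of 8 degrees (1.0 is 8 degrees). A call has 1 to 12 rows; each row shifts and turns the commanded pose from where the row before left it, along the tool's axes as they then stand; what a row does not reach is not made up. A row lasts 1/8 s, in which the tool goes at most 62.5 mm and 10.7 degrees, less where a joint would pass 70% of its speed; a pose out of reach is approached as far as the arm can. A call is refused whole if a number of a shift passes 1 or a number of a turn 1, either way. A call with a gripper value outside its range is refused whole. The fingers move at their own pace and stop on an object; "newtons" is the grip in N (left out, the last holds). Time passes only in rows, so rows that do not move let the fingers close. It gives the time, the measured TCP pose, the force and the opening at its end, in the units of the state.
- r.sense(): the state, without advancing time (a new reading comes with each control period).
- r.grab_frame(name): name is "side" or "top"; returns the picture (384x512x3 uint8, blue, green, red); there is no depth.
- r.get_calibration(name): a dict with "intrinsics" (3x3 intrinsics, pixels), "position" and "rotation" of the camera in the world. Camera axes: x right, y up, looking along -z (the intrinsics and any distortion apply to the point x, -y, -z); pixel columns grow to the right and rows downward; lengths in mm; the calibration is good to about 2 mm. A picture is of the moment at which its call begins. get_calibration takes no time and is no camera call.
- r.sign_off(): hands the job in, once; it reports no verdict.
The state is a dict: "clock": time; "qpos": joint angles; "qvel": joint speeds; "joint_efforts": joint torques, N m; "eef_pos": TCP position; "tcp_rot": TCP orientation; "contact_force": force on the tool from outside, world axes, zero at the start; "wrist_torque": the same for the moment, N m; "opening": opening from 0.0 (shut) to 1.0 (fully open).
Only numpy, scipy, OpenCV 4.12 (cv2) and the standard library are available. Lean on these libraries where they do the work, as an engineer would, in place of code of your own. Each camera call takes 0.05 s, during which the arm holds its last target.

## Working session

There is one attempt and no reset: what is moved stays moved. The work goes in short steps, Python scripts to look and compute and a tool call to move; the robot and the scene stay as the last step left them, time stands still between calls to the robot, and variables do not carry over. Pictures are saved under pics/ and viewed, and the job is handed in when it is done.

Besides the shell and the picture viewer there is one more tool, called after "Call:" as name(argument=value, ...), one argument or row to a line, values as JSON. carry_out: Moves the arm, as the interface text tells. Its arguments: {"type":"object","properties":{"rows":{"type":"string"},"newtons":{"type":"number"}},"required":["rows"]}

```bash
ls; mkdir -p pics; python3 - <<'E'
from rig import r
import cv2
print(r.sense())
for n in("side","top"):
    cv2.imwrite(f"pics/{n}0.png",r.grab_frame(n)); print(r.get_calibration(n))
E
```

```text
pics
{'clock': 0.0, 'qpos': array([ 1.14564734e+00,  3.53662100e-01,  1.63417728e+00, -1.00881793e-05,
        1.15523521e+00, -2.40281989e-03]), 'qvel': array([ 0.0007642 , -0.00058809,  0.00133616, -0.00148364,  0.00047356,
       -0.00026313]), 'joint_efforts': array([ 2.94370693e-06, -6.05258489e+01, -3.42074454e+01, -3.66763823e-05,
        9.49924404e-03,  1.15246965e-05]), 'eef_pos': array([256.22189224, 569.53729388, 252.53450767]), 'tcp_rot': array([-3.14011070e+00,  5.66267828e-06,  2.71885057e+00]), 'contact_force': array([0.42971228, 0.13614539, 0.24510242]), 'wrist_torque': array([-0.01942992,  0.03010898, -0.03958816]), 'opening': 0.9979524664762824}
{'intrinsics': array([[421.83843403,   0.        , 248.5407003 ],
       [  0.        , 421.83843403, 191.82192773],
       [  0.        ,   0.        ,   1.        ]]), 'position': array([  64.67830758, -516.63758613,  633.18185078]), 'rotation': array([ 0.87892136,  0.0102188 , -0.75821683])}
{'intrinsics': array([[480.13399847,   0.        , 259.93805067],
       [  0.        , 480.13399847, 182.4795908 ],
       [  0.        ,   0.        ,   1.        ]]), 'position': array([ 392.90354751,   17.53095805, 1145.6037691 ]), 'rotation': array([ 0.14092616, -0.00747211, -1.55407511])}
```

```bash
python3 - <<'E'
import cv2
for n in("side","top"):
    im=cv2.imread(f"pics/{n}0.png"); cv2.imwrite(f"pics/{n}0b.png",cv2.resize(im,(800,600),interpolation=cv2.INTER_CUBIC))
E
```

```text
(no output)
```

View pics/side0b.png

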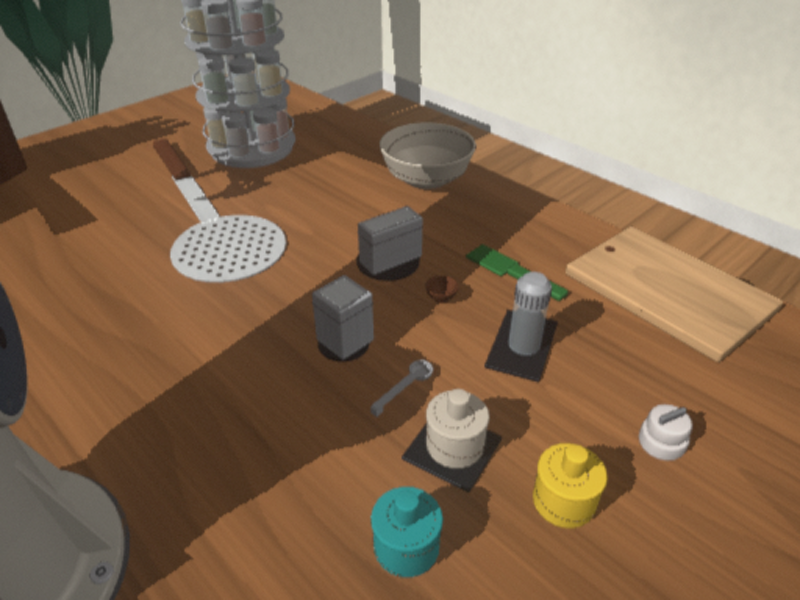

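View pics/top0b.png

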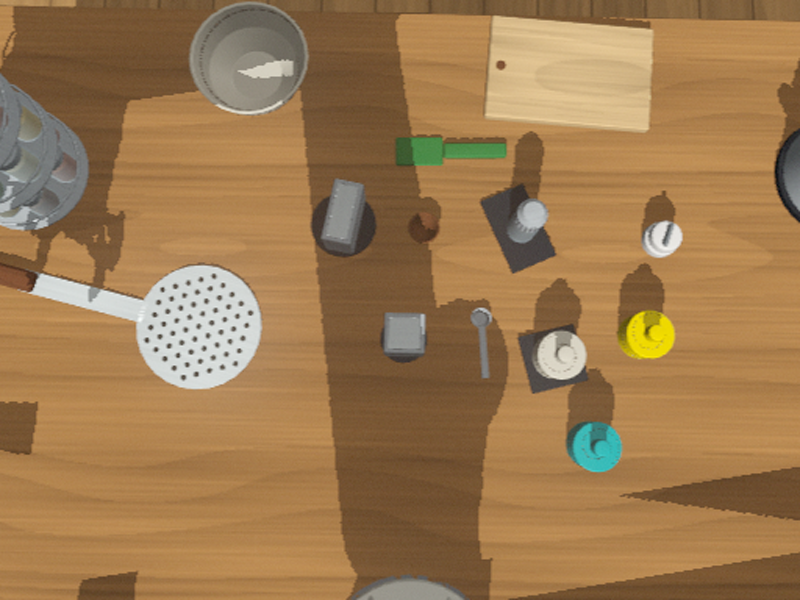

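Top view (800×600 picture): oblong tin is on the large round coaster (343,220), square tin on the small round (404,335), shaker on the oblong (520,225), pale pot on the square (557,357). Turquoise (597,447) and yellow (647,335) pots are look-alikes, and a small white jar sits at (662,239). The pale speckled one on the square slate is the salt pot. The peel head is at (199,326). Next I enlarge for measurement.

```bash
cat > h.py <<'E'
import numpy as np, cv2
from scipy.spatial.transform import Rotation as R
from rig import r
C={n:r.get_calibration(n) for n in("side","top")}
def proj(n,P):
    c=C[n];P=np.atleast_2d(np.asarray(P,float))
    q=(P-c["position"])@R.from_euler("xyz",c["rotation"]).as_matrix()
    q=q*[1,-1,-1]; u=q@c["intrinsics"].T; return u[:,:2]/u[:,2:]
def unproj(n,uv,z):
    c=C[n];uv=np.atleast_2d(np.asarray(uv,float))
    d=np.c_[uv,np.ones(len(uv))]@np.linalg.inv(c["intrinsics"]).T*[1,-1,-1]
    d=d@R.from_euler("xyz",c["rotation"]).as_matrix().T
    return c["position"]+d*((z-c["position"][2])/d[:,2])[:,None]
def circ(x,y,rad,z):
    t=np.linspace(0,2*np.pi,60);return np.c_[x+rad*np.cos(t),y+rad*np.sin(t),0*t+z]
def rect(x,y,a,b,yaw,z):
    p=np.array([[1,1],[-1,1],[-1,-1],[1,-1],[1,1]])*[a/2,b/2]
    c,s=np.cos(yaw),np.sin(yaw);p=p@np.array([[c,s],[-s,c]]);return np.c_[p+[x,y],np.full(5,z)]
def crop(n,im,x0,y0,w,h,k,out,shapes=()):
    o=cv2.resize(im[y0:y0+h,x0:x0+w],None,fx=k,fy=k,interpolation=cv2.INTER_CUBIC)
    for s,col in shapes:
        p=((proj(n,s)-[x0,y0]+.5)*k).astype(int); cv2.polylines(o,[p.reshape(-1,1,2)],False,col,1)
    for i in range(0,w,20): cv2.putText(o,str(x0+i),(i*k,8),0,.3,(255,255,255)); cv2.line(o,(i*k,10),(i*k,14),(255,255,255))
    for i in range(0,h,20): cv2.putText(o,str(y0+i),(0,i*k+4),0,.3,(255,255,255))
    cv2.imwrite(out,o)
E
python3 - <<'E'
from h import *
t=cv2.imread("pics/top0.png")
crop("top",t,190,100,200,150,4,"pics/t1.png")
s=cv2.imread("pics/side0.png")
crop("side",s,190,110,190,150,4,"pics/s1.png")
# peel check
print(unproj("top",[[199*.64,326*.64]],4), unproj("side",[[229*.64,247*.64]],4))
E
```

```text
[[486.54799969 325.91714709   4.        ]] [[486.55831398 323.64456719   4.        ]]
```

View pics/t1.png

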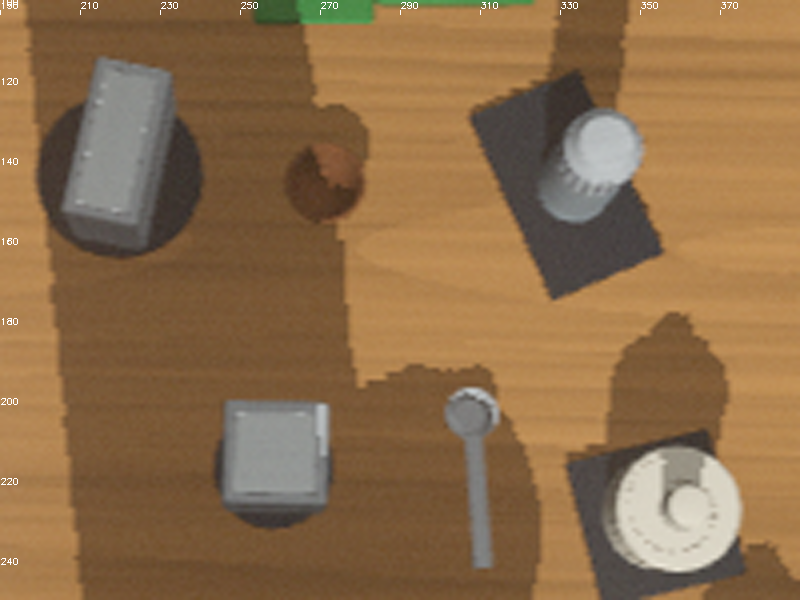

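View pics/s1.png

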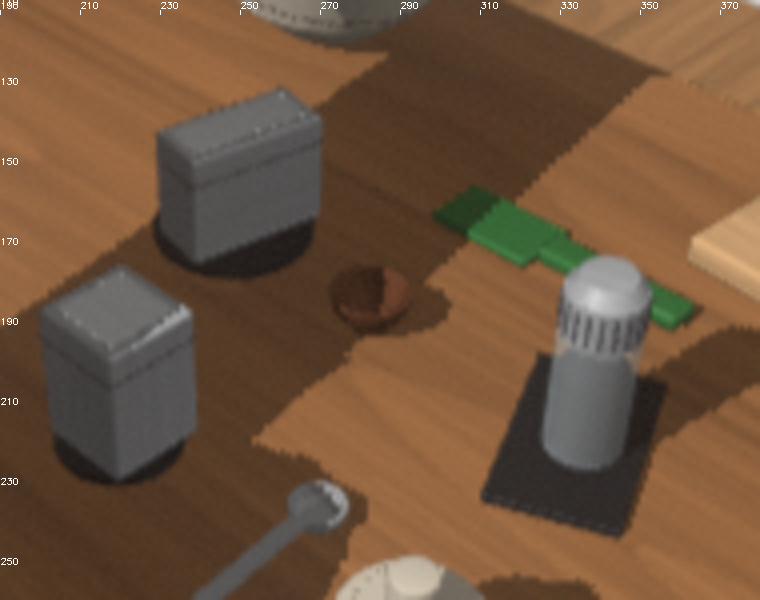

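Crop positions (top ×4): oblong tin top corners (98,57),(172,72),(138,222),(63,210); square tin top (225,400),(328,404),(326,503),(222,500); oblong coaster corners (575,70),(470,117),(555,298),(662,250); shaker cap (603,147); pot lid (679,509). I'll fit and overlay.

```bash
cat > est.py <<'E'
from h import *
U=lambda c,z:unproj("top",np.array(c)/4+[189.5,99.5],z)[:,:2]
def q(c,z):
    p=U(c,z);m=p.mean(0);e=[np.linalg.norm(p[i]-p[(i+1)%4]) for i in range(4)]
    a=(p[0]-p[3])+(p[1]-p[2]); return m.round(1),np.round(e,1),round(np.arctan2(a[1],a[0]),3)
print("obl tin",q([(98,57),(172,72),(138,222),(63,210)],81))
print("sq tin",q([(225,400),(328,404),(326,503),(222,500)],91))
print("obl co",q([(470,117),(575,70),(662,250),(555,298)],6))
print("sq co",q([(568,465),(707,430),(745,570),(605,605)],6))
print("LR",U([(120,173)],6),"SR",U([(273,469)],6),"shk",U([(603,147)],115),"pot lid",U([(679,509)],64),"knob",U([(690,507)],92))
E
python3 est.py
```

```text
obl tin (array([652.5, 107. ]), array([43.2, 89.1, 42.9, 91. ]), np.float64(-0.19))
sq tin (array([476.1,  14.6]), array([56.9, 54.5, 57. , 55.1]), np.float64(-0.008))
obl co (array([ 648.9, -158.8]), array([ 71.2, 122.6,  71.6, 122.2]), np.float64(0.437))
sq co (array([ 447.9, -211.9]), array([86. , 85.2, 85.7, 84.8]), np.float64(0.254))
LR [[650.22215962 111.36632146]] SR [[472.47267778  15.53859933]] shk [[ 645.11757061 -162.74048765]] pot lid [[ 449.87128337 -213.03124191]] knob [[ 449.59254651 -213.11157808]]
```

```bash
cat > ov.py <<'E'
from h import *
G=(0,255,0);Y=(0,255,255);M=(255,0,255)
def shapes(e):
    L=[]
    x,y,a=e["ot"]; L+=[(rect(x,y,94,44,a,z),Y) for z in(6,81)]
    x,y,a=e["st"]; L+=[(rect(x,y,58,58,a,z),Y) for z in(6,91)]
    x,y=e["sh"]; L+=[(circ(x,y,22,z),Y) for z in(6,112)]
    x,y=e["pot"]; L+=[(circ(x,y,34,6),Y),(circ(x,y,35.5,64),Y),(circ(x,y,12,92),Y)]
    x,y,a=e["oc"]; L+=[(rect(x,y,124,74,a,6),M)]
    x,y,a=e["sc"]; L+=[(rect(x,y,88,88,a,6),M)]
    L+=[(circ(*e["lr"],51,6),M),(circ(*e["sr"],36,6),M),(circ(*e["pe"],95,4),M)]
    return L
E
python3 - <<'E'
from ov import *
e=dict(ot=(652.5,107,-.19),st=(476.1,14.6,-.008),sh=(647,-161),pot=(449.7,-213),oc=(648.9,-158.8,.437),sc=(447.9,-211.9,.254),lr=(650.2,111.4),sr=(472.5,15.5),pe=(486.5,325))
L=shapes(e)
crop("top",cv2.imread("pics/top0.png"),190,100,200,150,4,"pics/t2.png",L)
crop("side",cv2.imread("pics/side0.png"),190,110,190,150,4,"pics/s2.png",L)
crop("side",cv2.imread("pics/side0.png"),100,130,260,190,3,"pics/s3.png",L)
E
```

```text
(no output)
```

View pics/t2.png

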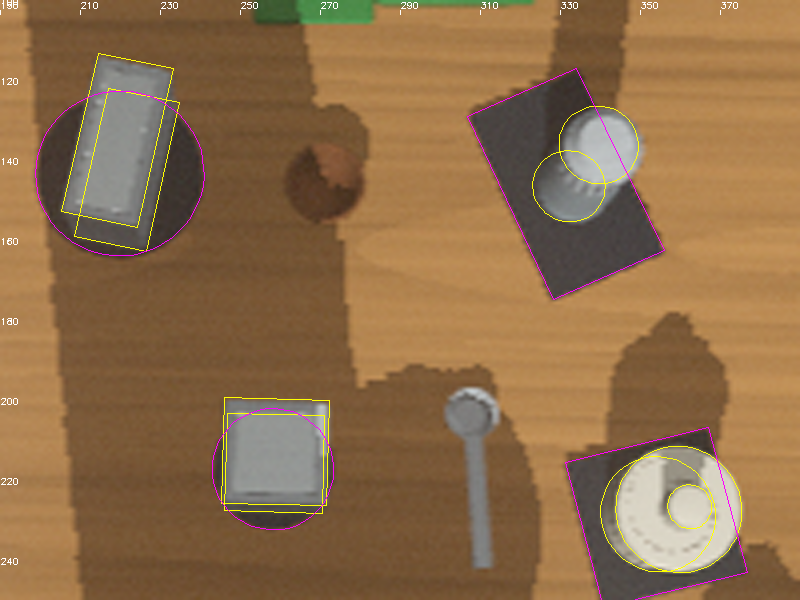

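View pics/s2.png

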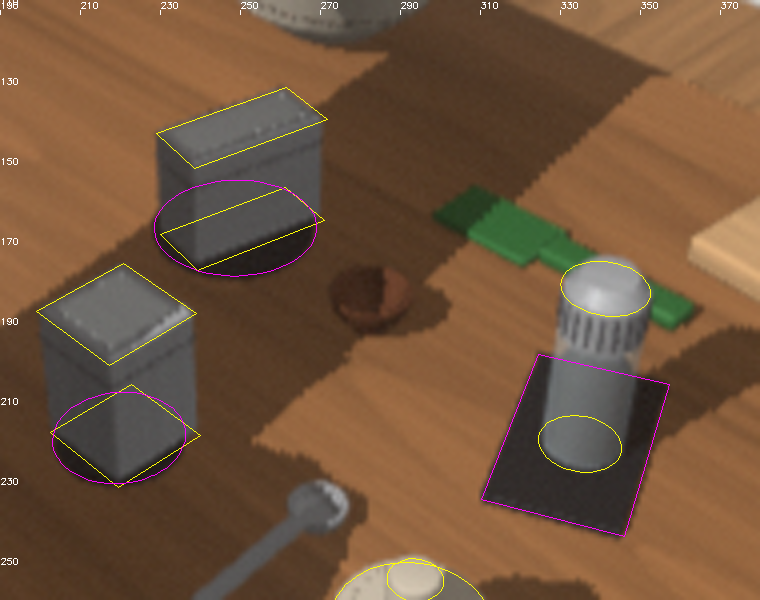

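View pics/s3.png

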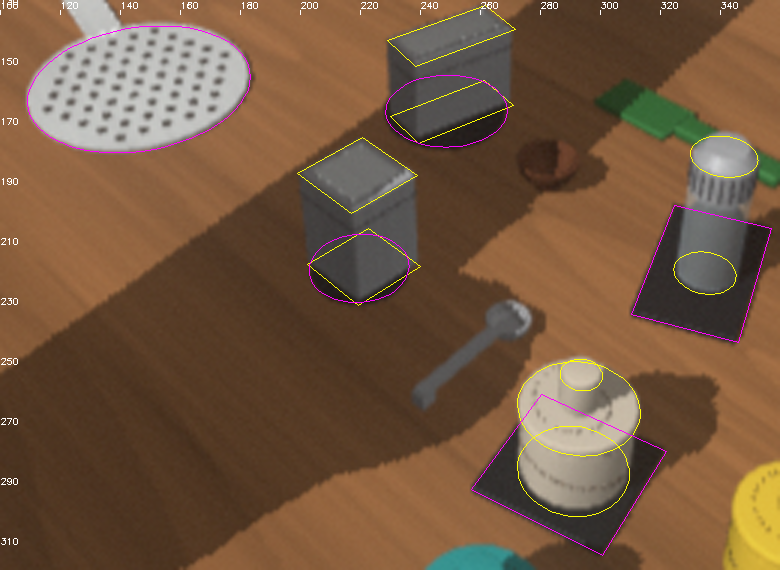

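Overlays agree in both views to about 1 px; I shift the shaker to about (647,−164). I'll write a helper that works out the distance to go, then make the first move: oblong tin → peel.

```bash
cat > go.py <<'E'
import sys
from h import *
# usage: go.py x y z yaw : turn units to do first, then shift units (30mm) in axes after the turn
x,y,z,w=map(float,sys.argv[1:5]); s=r.sense(); p=s["eef_pos"]; yaw=s["tcp_rot"][2]
def plan(p,yaw,x,y,z,w):
    dw=(w-yaw+np.pi)%(2*np.pi)-np.pi
    d=np.array([x,y,z])-p; t=yaw+dw
    v=np.array([np.cos(t)*d[0]+np.sin(t)*d[1],np.sin(t)*d[0]-np.cos(t)*d[1],-d[2]])/30
    return -np.degrees(dw)/8,v
t,v=plan(p,yaw,x,y,z,w)
n=int(np.ceil(abs(v).max()))
print("t",round(s["clock"],2),"pose",p.round(1),"yaw",round(yaw,3),"q6",round(s["qpos"][5],2),"tilt",s["tcp_rot"][:2].round(3),"turn",round(t,2),"shift",v.round(3),"rows",n,"each",(v/max(n,1)).round(3))
E
python3 go.py 652.5 107 160 2.952
python3 - <<'E'
from h import *
for n,px in dict(turq=(597,447),yel=(647,335)).items(): print(n,unproj("top",np.array([px])*.64,60))
E
```

```text
t 0.1 pose [256.3 569.6 252.6] yaw 2.719 q6 -0.0 tilt [-3.14 -0.  ] turn -1.67 shift [-15.876 -12.655   3.088] rows 16 each [-0.992 -0.791  0.193]
turq [[ 319.58564735 -263.01497893   60.        ]]
yel [[ 480.14310516 -338.75296336   60.        ]]
```

Call:
carry_out(
  rows="1 0 0 0 -0.85; 1 0 0 0 -0.82; 1 -0.98 -0.78 0 0; 1 -0.98 -0.78 0 0; 1 -0.98 -0.78 0 0; 1 -0.98 -0.78 0 0; 1 -0.98 -0.78 0 0; 1 -0.98 -0.78 0 0; 1 -0.98 -0.78 0 0; 1 -0.98 -0.78 0 0; 1 -0.98 -0.78 0 0; 1 -0.98 -0.78 0 0",
  newtons=30,
)

```text
clock: 1.6
eef_pos: [501.6, 283.6, 253.0]
tcp_rot: [-3.141, -0.0, 2.952]
contact_force: [0.2, -0.8, 0.6]
opening: 0.997
```

```bash
python3 go.py 652.5 107 160 2.952
```

```text
t 1.6 pose [501.6 283.6 253. ] yaw 2.952 q6 -0.87 tilt [-3.141 -0.   ] turn -0.0 shift [-6.049 -4.834  3.1  ] rows 7 each [-0.864 -0.691  0.443]
```

Call:
carry_out(
  rows="1 -0.86 -0.69 0 0; 1 -0.86 -0.69 0 0; 1 -0.86 -0.69 0 0; 1 -0.86 -0.69 0 0; 1 -0.86 -0.69 0 0; 1 -0.86 -0.69 0.5 0; 1 -0.86 -0.69 0.8 0; 1 0 0 0.8 0; 1 0 0 0.8 0; 1 0 0 0 0",
)

```text
clock: 2.85
eef_pos: [649.6, 108.1, 164.0]
tcp_rot: [-3.14, -0.004, 2.952]
contact_force: [-0.7, 0.9, 0.8]
opening: 1.001
```

```bash
python3 go.py 652.5 107 58 2.952;  python3 - <<'E'
from h import *
crop("side",r.grab_frame("side"),160,60,200,150,4,"pics/s4.png")
crop("top",r.grab_frame("top"),150,60,200,150,4,"pics/t4.png")
E
```

```text
t 2.85 pose [649.6 108.1 164. ] yaw 2.952 q6 -1.22 tilt [-3.14  -0.004] turn -0.0 shift [-0.102 -0.016  3.533] rows 4 each [-0.026 -0.004  0.883]
```

View pics/s4.png

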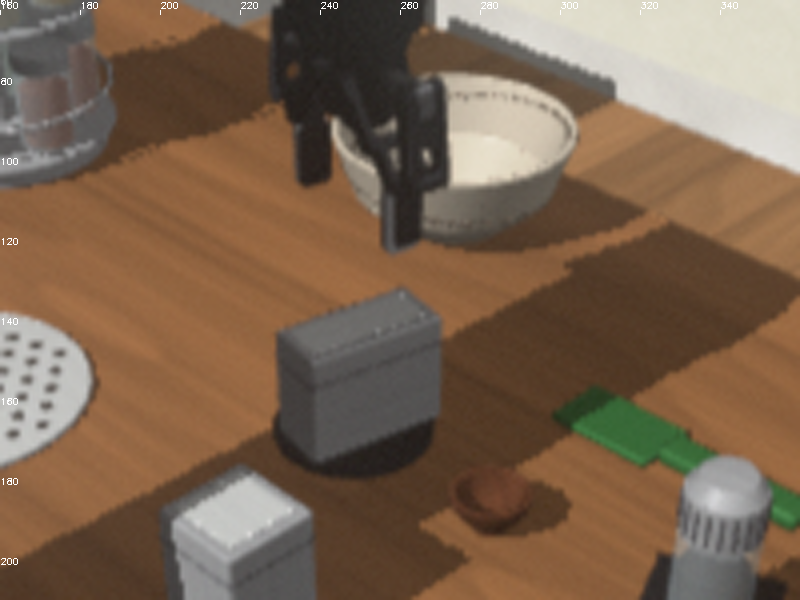

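View pics/t4.png

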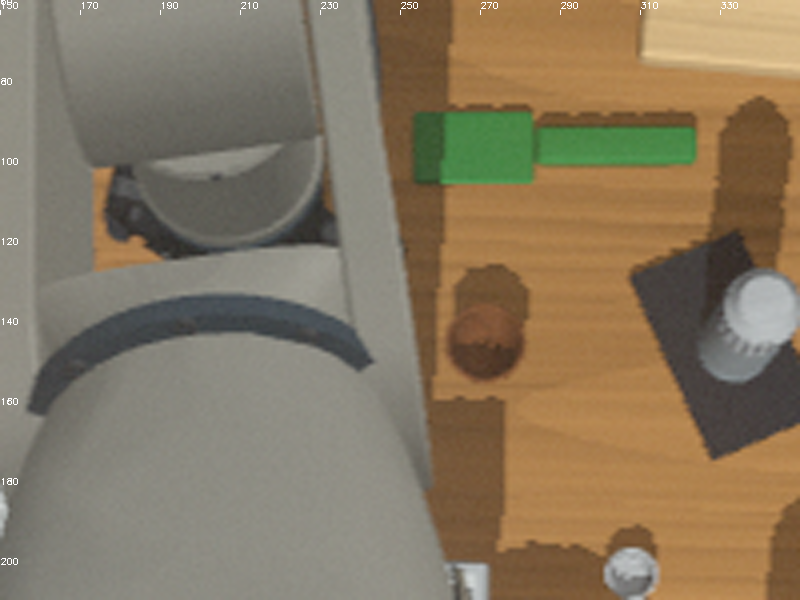

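The gripper sits above the oblong tin with its fingertips at crop (312,185) and (402,250), straddling the tin's long sides. I descend and grip.

Call:
carry_out(
  rows="1 -0.07 0 0.9 0; 1 0 0 0.9 0; 1 0 0 0.9 0; 1 0 0 0.7 0; 1 0 0 0 0; 0 0 0 0 0; 0 0 0 0 0; 0 0 0 0 0; 0 0 0 0 0; 0 0 0 0 0; 0 0 0 0 0; 0 0 0 0 0",
  newtons=30,
)

```text
clock: 4.45
eef_pos: [654.0, 108.2, 65.5]
tcp_rot: [3.141, 0.002, 2.952]
contact_force: [0.4, 0.6, 6.3]
opening: 0.511
```

```bash
python3 go.py 652.5 107 58 2.952;python3 go.py 486.5 325 200 2.952
```

```text
t 4.45 pose [654.  108.2  65.5] yaw 2.952 q6 -1.22 tilt [3.141e+00 2.000e-03] turn -0.0 shift [ 0.042 -0.047  0.251] rows 1 each [ 0.042 -0.047  0.251]
t 4.45 pose [654.  108.2  65.5] yaw 2.952 q6 -1.22 tilt [3.141e+00 2.000e-03] turn -0.0 shift [ 6.846  6.046 -4.482] rows 7 each [ 0.978  0.864 -0.64 ]
```

Call:
carry_out(
  rows="0 0 0 -0.5 0; 0 0 0 -1 0; 0 0 0 -1 0; 0.0 0.5 0.4 -0.5 0; 0 0.9 0.8 0 0; 0 0.9 0.8 0 0; 0 0.9 0.8 0 0; 0 0.9 0.8 0 0; 0 0.9 0.8 0 0; 0 0.9 0.8 0 0; 0 0.9 0.8 0 0; 0 0 0 0 0",
)

```text
clock: 5.95
eef_pos: [484.0, 325.0, 154.1]
tcp_rot: [-3.141, -0.001, 2.955]
contact_force: [-0.8, -1.0, -1.4]
opening: 0.508
```

```bash
python3 go.py 486.5 325 63.5 2.952;  python3 - <<'E'
from h import *
crop("side",r.grab_frame("side"),60,60,200,150,4,"pics/s5.png")
E
```

```text
t 5.95 pose [484.  325.  154.1] yaw 2.955 q6 -0.8 tilt [-3.141e+00 -1.000e-03] turn 0.02 shift [-0.081  0.016  3.02 ] rows 4 each [-0.02   0.004  0.755]
```

View pics/s5.png

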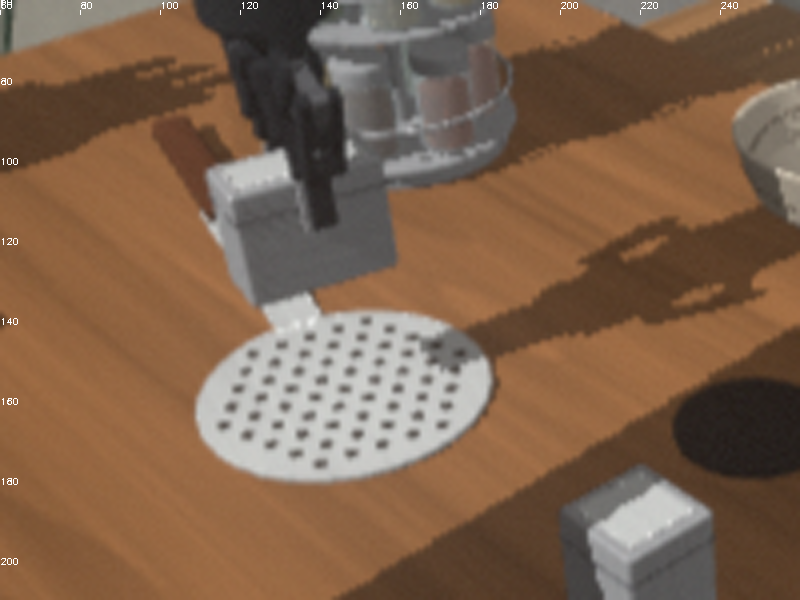

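The tin hangs level over the peel (base at crop ~(320,285), peel head at (345,395)). Lowering.

Call:
carry_out(
  rows="0 0 0 0.9 0; 0 0 0 0.9 0; 0 0 0 0.6 0; 0 0 0 0.3 0; 0 0 0 0.15 0; 0 0 0 0.1 0; 0 0 0 0.05 0; 0 0 0 0 0",
)

```text
clock: 7.0
eef_pos: [486.9, 323.4, 64.6]
tcp_rot: [3.141, 0.0, 2.952]
contact_force: [0.3, 0.2, -2.1]
opening: 0.511
```

Call:
carry_out(
  rows="0 0 0 0.05 0; 0 0 0 0 0",
)

```text
clock: 7.25
eef_pos: [487.0, 323.5, 63.5]
tcp_rot: [3.141, 0.001, 2.952]
contact_force: [-1.3, 0.1, 4.3]
opening: 0.511
```

Contact is made. I'll open partway, then rise.

Call:
carry_out(
  rows="0.9 0 0 0 0; 0.9 0 0 0 0; 0.9 0 0 0 0; 1 0 0 0 0; 1 0 0 -0.5 0; 1 0 0 -1 0; 1 0 0 -1 0; 1 0 0 -1 0; 1 0 0 -1 0; 1 0 0 0 0",
)

```text
clock: 8.5
eef_pos: [488.1, 324.1, 201.2]
tcp_rot: [3.138, 0.004, 2.952]
contact_force: [-0.1, 0.5, -0.4]
opening: 0.999
```

```bash
python3 go.py 449.7 -213 200 1.825; python3 go.py 449.7 -213 200 2.952; python3 - <<'E'
from h import *
crop("side",r.grab_frame("side"),60,60,200,150,4,"pics/s6.png")
E
```

```text
t 8.5 pose [488.1 324.1 201.2] yaw 2.952 q6 -0.8 tilt [3.138 0.004] turn 8.07 shift [-17.007  -5.743   0.041] rows 18 each [-0.945 -0.319  0.002]
t 8.5 pose [488.1 324.1 201.2] yaw 2.952 q6 -0.8 tilt [3.138 0.004] turn -0.0 shift [ -2.116 -17.825   0.041] rows 18 each [-0.118 -0.99   0.002]
```

View pics/s6.png

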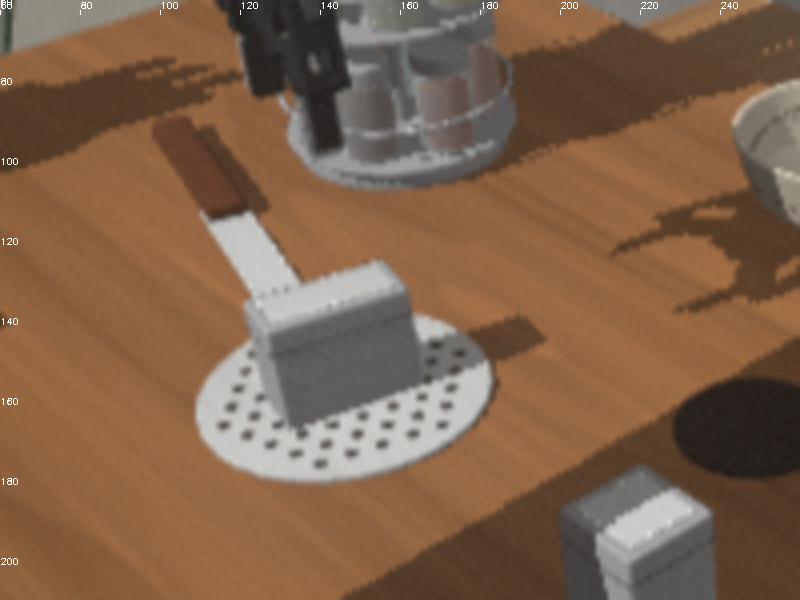

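The oblong tin stands upright on the peel at crop ~(340,350). Next, the salt pot.

Call:
carry_out(
  rows="1 -0.12 -0.99 0 0; 1 -0.12 -0.99 0 0; 1 -0.12 -0.99 0 0; 1 -0.12 -0.99 0 0; 1 -0.12 -0.99 0 0; 1 -0.12 -0.99 0 0; 1 -0.12 -0.99 0 0; 1 -0.12 -0.99 0 0; 1 -0.12 -0.99 0 0; 1 -0.12 -0.99 0 0; 1 -0.12 -0.99 0 0; 1 -0.12 -0.99 0 0",
)

```text
clock: 10.05
eef_pos: [461.1, -35.8, 197.0]
tcp_rot: [-3.141, -0.002, 2.952]
contact_force: [-0.3, 0.2, 0.8]
opening: 0.996
```

Call:
carry_out(
  rows="1 -0.12 -0.99 0 0; 1 -0.12 -0.99 0 0; 1 -0.12 -0.99 0 0; 1 -0.12 -0.99 0 0; 1 -0.12 -0.99 0 0; 1 -0.12 -0.99 0 0; 1 0 0 1 0; 1 0 0 1 0; 1 0 0 0 0",
)

```text
clock: 11.18
eef_pos: [447.5, -213.1, 135.4]
tcp_rot: [3.14, -0.006, 2.952]
contact_force: [-1.2, 0.3, 0.4]
opening: 0.998
```

```bash
python3 go.py 449.7 -213 89 2.952; python3 - <<'E'
from h import *
crop("side",r.grab_frame("side"),200,130,200,150,4,"pics/s7.png",[(circ(449.7,-213,1,z),(0,0,255)) for z in range(92,160,8)])
E
```

```text
t 11.18 pose [ 447.5 -213.1  135.4] yaw 2.952 q6 -1.83 tilt [ 3.14  -0.006] turn -0.0 shift [-0.072  0.017  1.548] rows 2 each [-0.036  0.008  0.774]
```

View pics/s7.png

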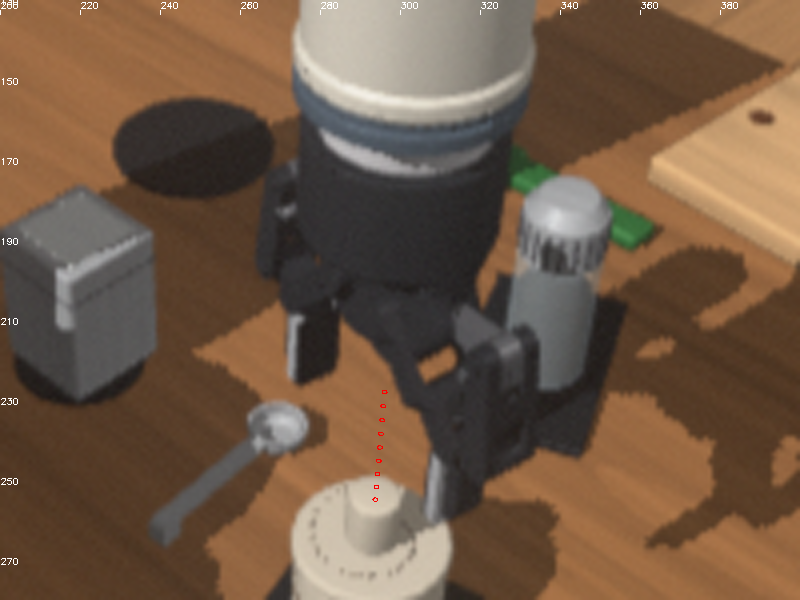

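The knob is centred between the fingers (knob top at crop (375,498)). Lowering to TCP z ≈ 89 and gripping the knob.

Call:
carry_out(
  rows="1 -0.06 0 0.8 0; 1 0 0 0.5 0; 1 0 0 0.22 0; 1 0 0 0 0; 0 0 0 0 0; 0 0 0 0 0; 0 0 0 0 0; 0 0 0 0 0; 0 0 0 0 0; 0 0 0 0 0; 0 0 0 0 0; 0 0 0 0 0",
  newtons=45,
)

```text
clock: 12.72
eef_pos: [451.7, -214.3, 92.5]
tcp_rot: [3.141, 0.0, 2.952]
contact_force: [0.6, 1.9, 6.0]
opening: 0.264
```

```bash
python3 go.py 650.2 111.4 200 2.952
```

```text
t 12.72 pose [ 451.7 -214.3   92.5] yaw 2.952 q6 -1.83 tilt [3.141 0.   ] turn -0.0 shift [-4.454 11.908 -3.585] rows 12 each [-0.371  0.992 -0.299]
```

Call:
carry_out(
  rows="0 0 0 -0.5 0; 0 0 0 -1 0; 0 0 0 -1 0; 0 0 0 -1 0; 0 -0.37 0.99 0 0; 0 -0.37 0.99 0 0; 0 -0.37 0.99 0 0; 0 -0.37 0.99 0 0; 0 -0.37 0.99 0 0; 0 -0.37 0.99 0 0; 0 -0.37 0.99 0 0; 0 -0.37 0.99 0 0",
)

```text
clock: 14.22
eef_pos: [583.5, 3.0, 197.6]
tcp_rot: [-3.141, -0.0, 2.952]
contact_force: [-0.1, 0.6, -3.3]
opening: 0.266
```

Call:
carry_out(
  rows="0 -0.37 0.99 0 0; 0 -0.37 0.99 0 0; 0 -0.37 0.99 0 0; 0 -0.37 0.99 0 0; 0 0 0 0.5 0; 0 0 0 0.8 0; 0 0 0 0 0; 0 0 0 0 0",
)

```text
clock: 15.22
eef_pos: [649.3, 110.0, 158.7]
tcp_rot: [-3.141, -0.0, 2.952]
contact_force: [-0.5, 0.5, -3.0]
opening: 0.264
```

```bash
python3 go.py 650.2 111.4 92.5 2.952; python3 - <<'E'
from h import *
crop("side",r.grab_frame("side"),160,60,200,150,4,"pics/s8.png",[(circ(650.2,111.4,1,z),(0,0,255)) for z in range(6,160,8)])
E
```

```text
t 15.22 pose [649.3 110.  158.7] yaw 2.952 q6 -1.21 tilt [-3.141 -0.   ] turn -0.0 shift [-0.02   0.05   2.207] rows 3 each [-0.007  0.017  0.736]
```

View pics/s8.png

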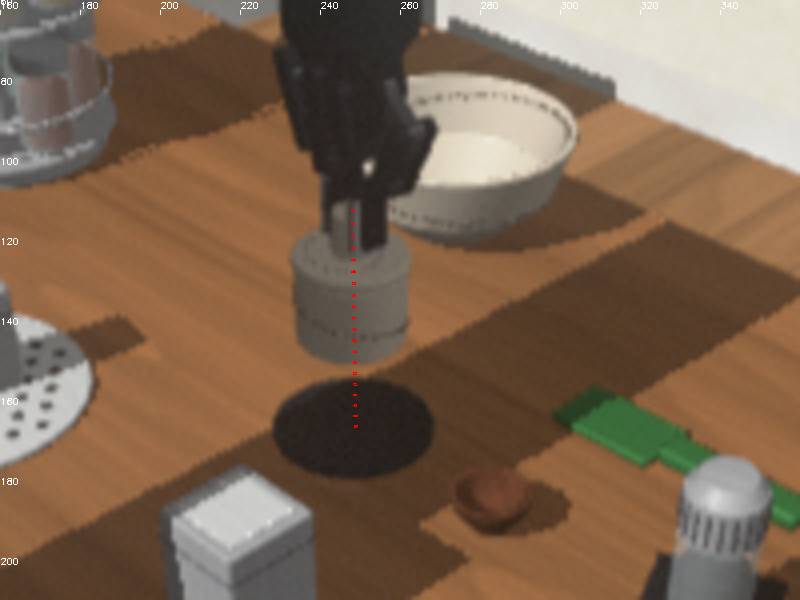

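The pot hangs upright over the large round coaster, with its axis at crop x≈351 against a target of 353. Lowering.

Call:
carry_out(
  rows="0 0 0.05 0.8 0; 0 0 0 0.7 0; 0 0 0 0.4 0; 0 0 0 0.15 0; 0 0 0 0.07 0; 0 0 0 0 0; 0 0 0 0.05 0; 0 0 0 0.05 0; 0 0 0 0 0",
)

```text
clock: 16.4
eef_pos: [650.3, 112.3, 92.4]
tcp_rot: [3.141, 0.001, 2.952]
contact_force: [-0.8, 0.7, 3.7]
opening: 0.26
```

Call:
carry_out(
  rows="0.6 0 0 0 0; 0.6 0 0 0 0; 0.6 0 0 0 0; 0.8 0 0 -0.3 0; 1 0 0 -1 0; 1 0 0 -1 0; 1 0 0 -1 0; 1 0 0 0 0",
)

```text
clock: 17.4
eef_pos: [651.4, 112.3, 193.9]
tcp_rot: [3.14, 0.005, 2.952]
contact_force: [0.4, 0.4, 0.5]
opening: 1.001
```

```bash
python3 go.py 476.1 14.6 170 3.134; python3 - <<'E'
from h import *
crop("side",r.grab_frame("side"),160,60,200,150,4,"pics/s9.png",[(circ(650.2,111.4,34,6),(0,255,255)),(circ(650.2,111.4,51,6),(255,0,255)),(circ(650.2,111.4,35.5,64),(0,255,255))])
E
```

```text
t 17.4 pose [651.4 112.3 193.9] yaw 2.952 q6 -1.21 tilt [3.14  0.005] turn -1.3 shift [ 5.817 -3.301  0.797] rows 6 each [ 0.97  -0.55   0.133]
```

View pics/s9.png

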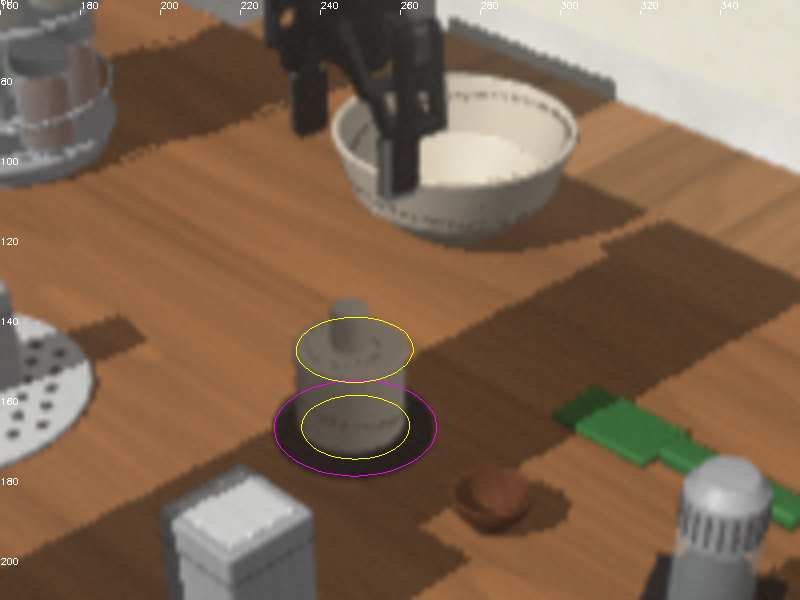

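The pot stands on the large round coaster, roughly 5 mm off centre (allowed 14). Next, the square tin.

Call:
carry_out(
  rows="1 0 0 0 -0.65; 1 0 0 0 -0.65; 1 0.97 -0.55 0 0; 1 0.97 -0.55 0 0; 1 0.97 -0.55 0 0; 1 0.97 -0.55 0 0; 1 0.97 -0.55 0 0; 1 0.97 -0.55 0.4 0; 1 0 0 0.8 0; 1 0 0 0.5 0; 1 0 0 0 0; 1 0 0 0 0",
)

```text
clock: 18.95
eef_pos: [474.8, 14.6, 139.8]
tcp_rot: [3.142, 0.0, 3.134]
contact_force: [-0.8, 0.2, 0.4]
opening: 0.997
```

```bash
python3 go.py 476.1 14.6 65 3.134; python3 - <<'E'
from h import *
crop("side",r.grab_frame("side"),140,110,200,150,4,"pics/s10.png",[(circ(476.1,14.6,1,z),(0,0,255)) for z in range(91,160,8)])
E
```

```text
t 18.95 pose [474.8  14.6 139.8] yaw 3.134 q6 -1.54 tilt [3.142 0.   ] turn -0.0 shift [-0.045 -0.     2.492] rows 3 each [-0.015 -0.     0.831]
```

View pics/s10.png

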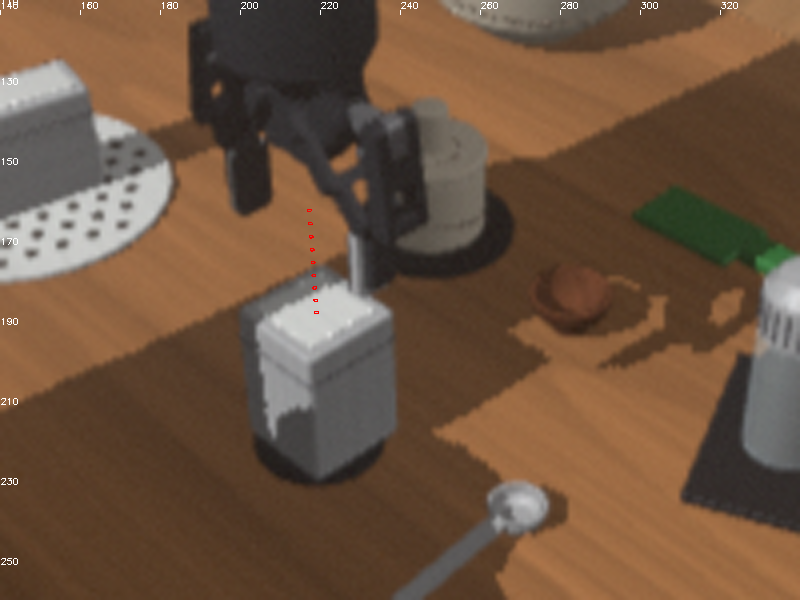

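Fingertips straddle the tin, and their midpoint (309,245) is on the tin's axis line. Descend and grip.

Call:
carry_out(
  rows="1 -0.04 0 0.8 0; 1 0 0 0.8 0; 1 0 0 0.6 0; 1 0 0 0.2 0; 1 0 0 0 0; 0 0 0 0 0; 0 0 0 0 0; 0 0 0 0 0; 0 0 0 0 0; 0 0 0 0 0; 0 0 0 0 0",
  newtons=30,
)

```text
clock: 20.38
eef_pos: [476.1, 14.5, 68.4]
tcp_rot: [3.142, 0.001, 3.133]
contact_force: [-0.8, -0.2, 6.4]
opening: 0.676
```

```bash
python3 go.py 447.9 -211.9 190 3.396
```

```text
t 20.38 pose [476.1  14.5  68.4] yaw 3.133 q6 -1.54 tilt [3.142e+00 1.000e-03] turn -1.88 shift [ 2.809 -7.067 -4.054] rows 8 each [ 0.351 -0.883 -0.507]
```

Opening 0.676 → 57.5 mm, which matches the 58 mm tin. Grasp TCP z is 68.4. Lift, turn, move.

Call:
carry_out(
  rows="0 0 0 -0.5 0; 0 0 0 -1 0; 0 0 0 -1 -0.94; 0 0 0 -0.5 -0.94; 0 0.35 -0.88 0 0; 0 0.35 -0.88 0 0; 0 0.35 -0.88 0 0; 0 0.35 -0.88 0 0; 0 0.35 -0.88 0 0; 0 0.35 -0.88 0 0; 0 0.35 -0.88 0 0; 0 0.35 -0.88 0 0",
)

```text
clock: 21.88
eef_pos: [447.0, -212.0, 158.4]
tcp_rot: [-3.141, 0.0, -2.887]
contact_force: [-0.7, 0.4, -2.2]
opening: 0.676
```

Call:
carry_out(
  rows="0 0 0 0.5 0; 0 0 0 0 0",
)

```text
clock: 22.12
eef_pos: [446.2, -210.3, 141.7]
tcp_rot: [3.14, -0.002, -2.888]
contact_force: [0.1, -0.3, -2.0]
opening: 0.679
```

```bash
python3 go.py 447.9 -211.9 68.4 3.396; python3 - <<'E'
from h import *
crop("side",r.grab_frame("side"),200,140,200,150,4,"pics/s11.png",[(circ(447.9,-211.9,1,z),(0,0,255)) for z in range(6,160,8)])
E
```

```text
t 22.12 pose [ 446.2 -210.3  141.7] yaw -2.888 q6 -2.27 tilt [ 3.14e+00 -2.00e-03] turn -0.0 shift [-0.042 -0.067  2.443] rows 3 each [-0.014 -0.022  0.814]
```

View pics/s11.png

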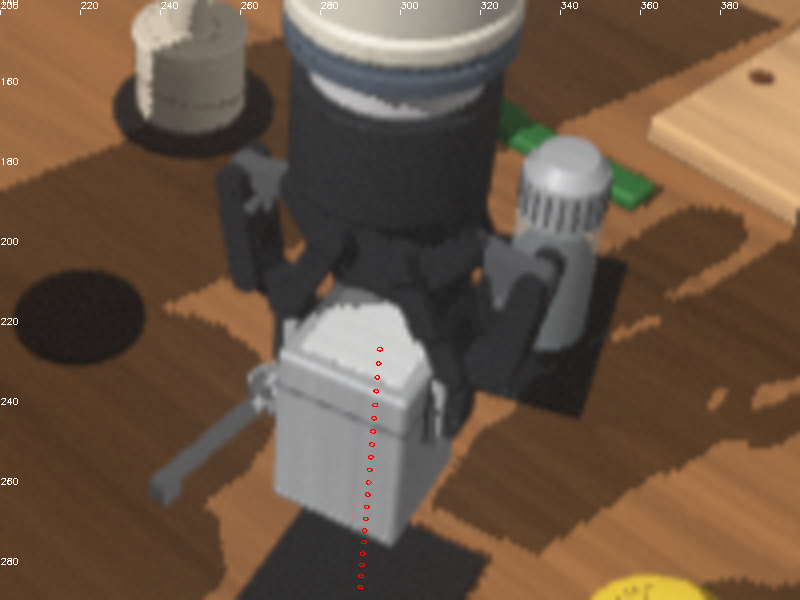

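The square tin is upright and aligned over the square coaster. Lowering 73 mm.

Call:
carry_out(
  rows="0 -0.04 -0.06 0.9 0; 0 0 0 0.8 0; 0 0 0 0.4 0; 0 0 0 0.15 0; 0 0 0 0.1 0; 0 0 0 0.05 0; 0 0 0 0 0; 0 0 0 0.04 0; 0 0 0 0.03 0; 0 0 0 0 0",
)

```text
clock: 23.42
eef_pos: [448.9, -212.6, 68.5]
tcp_rot: [-3.142, 0.0, -2.887]
contact_force: [-0.2, -0.1, -2.1]
opening: 0.674
```

Call:
carry_out(
  rows="0 0 0 0.04 0; 0 0 0 0.03 0; 0 0 0 0 0",
)

```text
clock: 23.8
eef_pos: [448.9, -212.5, 68.3]
tcp_rot: [-3.141, 0.0, -2.887]
contact_force: [-8.4, 4.9, 31.1]
opening: 0.675
```

Call:
carry_out(
  rows="0 0 0 -0.04 0; 0 0 0 0 0",
)

```text
clock: 24.05
eef_pos: [449.1, -212.6, 68.4]
tcp_rot: [-3.141, 0.0, -2.887]
contact_force: [-3.6, 1.8, 14.0]
opening: 0.676
```

Call:
carry_out(
  rows="0 0 0 -0.02 0; 1 0 0 0 0; 1 0 0 0 0; 1 0 0 0 0; 1 0 0 -0.3 0; 1 0 0 -0.8 0; 1 0 0 -1 0; 1 0 0 -1 0; 1 0 0 -1 0; 1 0 0 0 0",
)

```text
clock: 25.3
eef_pos: [450.3, -213.2, 193.8]
tcp_rot: [-3.138, 0.004, -2.887]
contact_force: [-0.6, -0.8, -1.5]
opening: 1.003
```

```bash
python3 go.py 646.5 -164 190 3.396; python3 - <<'E'
from h import *
crop("side",r.grab_frame("side"),200,140,200,150,4,"pics/s12.png",[(rect(447.9,-211.9,88,88,.254,6),(255,0,255)),(rect(447.9,-211.9,58,58,.254,6),(0,255,255)),(circ(472.5,15.5,36,6),(255,0,255))])
crop("top",r.grab_frame("top"),190,100,200,150,4,"pics/t12.png",[(rect(447.9,-211.9,88,88,.254,6),(255,0,255)),(rect(447.9,-211.9,58,58,.254,91),(0,255,255)),(circ(472.5,15.5,36,6),(255,0,255)),(circ(650.2,111.4,51,6),(255,0,255)),(circ(650.2,111.4,35.5,64),(0,255,255)),(circ(650.2,111.4,12,92),(0,255,255))])
E
```

```text
t 25.3 pose [ 450.3 -213.2  193.8] yaw -2.887 q6 -2.27 tilt [-3.138  0.004] turn -0.0 shift [-6.741 -0.059  0.128] rows 7 each [-0.963 -0.008  0.018]
```

View pics/s12.png

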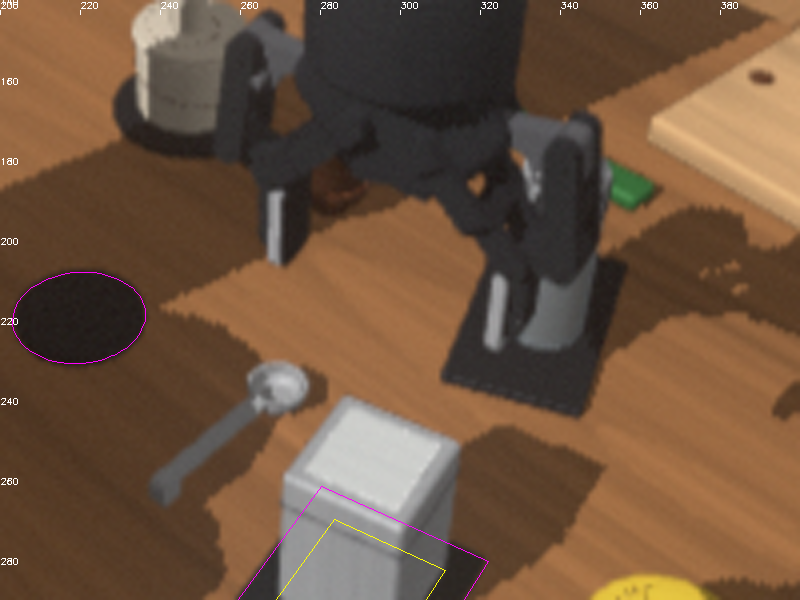

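View pics/t12.png

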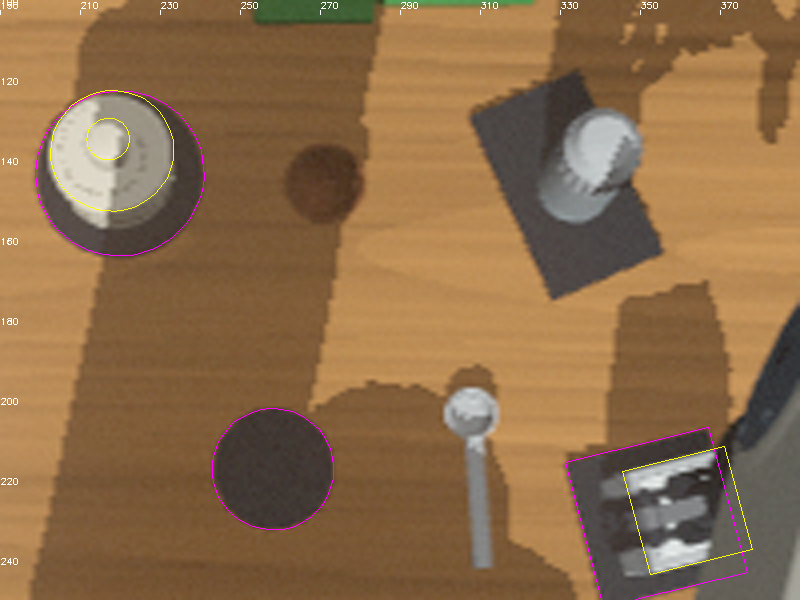

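The small round coaster fit is exact, and the pot is within ~3 mm. The arm partly hides the square tin, so I'll check it later. Next, the shaker (cap at crop (604,147)).

Call:
carry_out(
  rows="1 -0.96 0 0 0; 1 -0.96 0 0 0; 1 -0.96 0 0 0; 1 -0.96 0 0 0; 1 -0.96 0 0 0; 1 -0.96 -0.06 0 0; 1 -0.96 0 0 0; 1 0 0 0 0; 1 0 0 0 0",
)

```text
clock: 26.52
eef_pos: [643.3, -163.4, 189.8]
tcp_rot: [3.14, -0.002, -2.887]
contact_force: [-0.1, -0.0, -0.8]
opening: 1.002
```

```bash
python3 go.py 646.5 -164 88 3.396; python3 - <<'E'
from h import *
crop("side",r.grab_frame("side"),240,90,200,150,4,"pics/s13.png",[(circ(646.5,-164,1,z),(0,0,255)) for z in range(120,220,8)])
crop("top",r.grab_frame("top"),250,150,200,150,4,"pics/t13.png",[(rect(447.9,-211.9,88,88,.254,6),(255,0,255)),(rect(447.9,-211.9,58,58,.254,91),(0,255,255))])
E
```

```text
t 26.52 pose [ 643.3 -163.4  189.8] yaw -2.887 q6 -2.08 tilt [ 3.14e+00 -2.00e-03] turn 0.0 shift [-0.099 -0.045  3.393] rows 4 each [-0.025 -0.011  0.848]
```

View pics/s13.png

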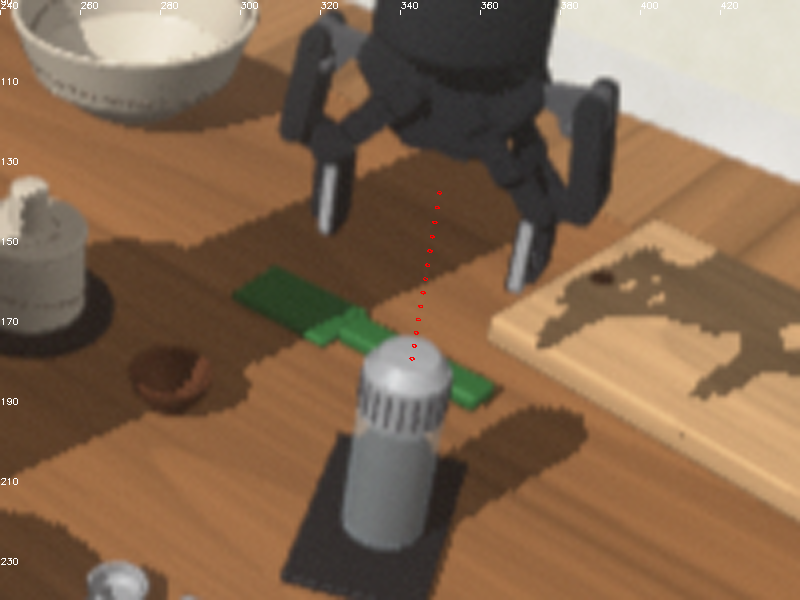

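View pics/t13.png

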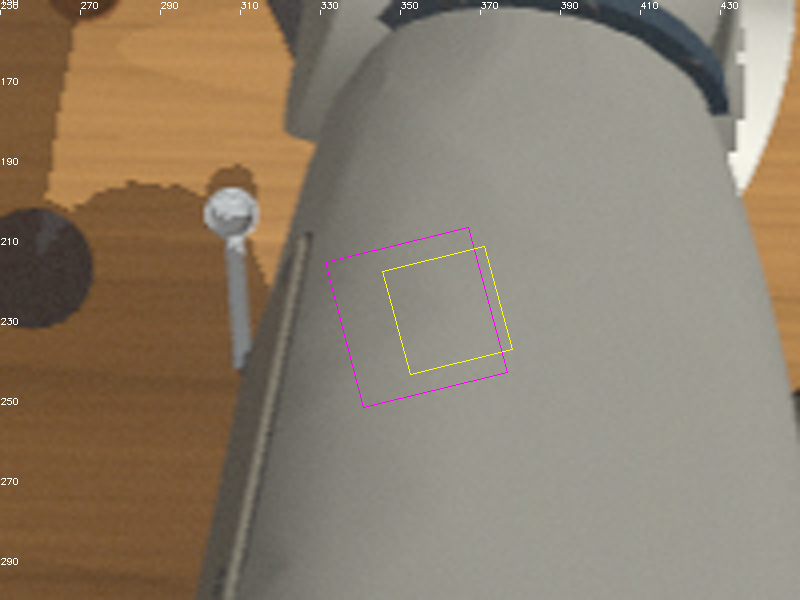

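The axis line passes through the fingertip midpoint at about (425,260), so it is aligned. Descend and grip.

Call:
carry_out(
  rows="1 -0.07 -0.03 0.9 0; 1 0 0 0.9 0; 1 0 0 0.9 0; 1 0 0 0.5 0; 1 0 0 0.2 0; 1 0 0 0 0; 0 0 0 0 0; 0 0 0 0 0; 0 0 0 0 0; 0 0 0 0 0; 0 0 0 0 0; 0 0 0 0 0",
  newtons=35,
)

```text
clock: 28.12
eef_pos: [647.2, -163.9, 90.0]
tcp_rot: [-3.141, 0.001, -2.887]
contact_force: [-0.5, 1.1, 5.2]
opening: 0.508
```

```bash
python3 go.py 472.5 15.5 190 3.396
```

```text
t 28.12 pose [ 647.2 -163.9   90. ] yaw -2.887 q6 -2.08 tilt [-3.141e+00  1.000e-03] turn 0.0 shift [ 4.131  7.252 -3.335] rows 8 each [ 0.516  0.906 -0.417]
```

Gripped (43 mm), grasp TCP z 90.0. Lift and carry to the small round coaster.

Call:
carry_out(
  rows="0 0 0 -0.5 0; 0 0 0 -1 0; 0 0 0 -1 0; 0 0.52 0.91 0 0; 0 0.52 0.91 0 0; 0 0.52 0.91 0 0; 0 0.52 0.91 0 0; 0 0.52 0.91 0 0; 0 0.52 0.91 0 0; 0 0.52 0.91 0 0; 0 0.48 0.88 0 0; 0 0 0 0 0",
)

```text
clock: 29.62
eef_pos: [471.0, 16.4, 164.6]
tcp_rot: [3.141, -0.001, -2.886]
contact_force: [0.4, 0.4, -2.6]
opening: 0.505
```

```bash
python3 go.py 472.5 15.5 90 3.396; python3 - <<'E'
from h import *
crop("side",r.grab_frame("side"),140,90,200,150,4,"pics/s14.png",[(circ(472.5,15.5,1,z),(0,0,255)) for z in range(6,220,8)])
E
```

```text
t 29.62 pose [471.   16.4 164.6] yaw -2.886 q6 -1.8 tilt [ 3.141e+00 -1.000e-03] turn 0.01 shift [-0.042 -0.043  2.488] rows 3 each [-0.014 -0.014  0.829]
```

View pics/s14.png

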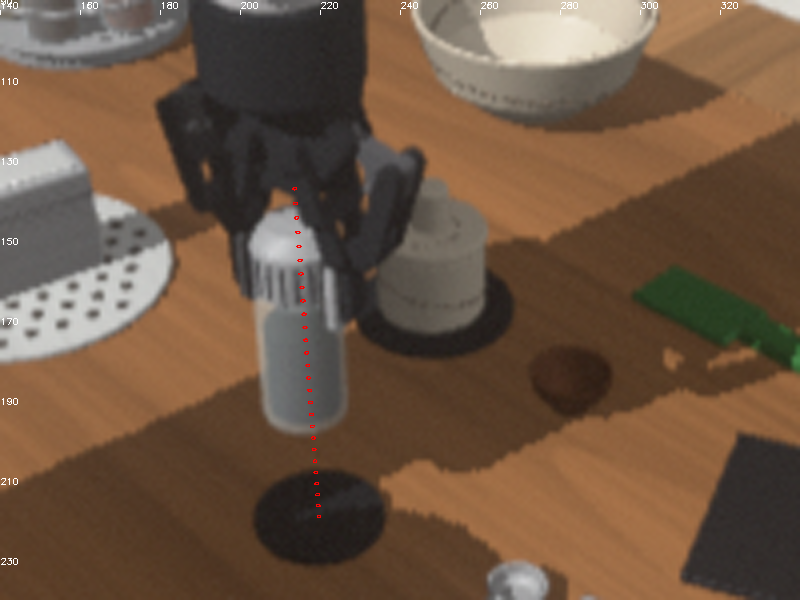

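The shaker hangs ~3 mm to the left of the axis line (base (304,410) against x≈312). I'll trim that and lower.

Call:
carry_out(
  rows="0 -0.07 -0.08 0.9 0; 0 0 0 0.8 0; 0 0 0 0.4 0; 0 0 0 0.2 0; 0 0 0 0.1 0; 0 0 0 0 0; 0 0 0 0.03 0; 0 0 0 0.03 0; 0 0 0 0 0",
)

```text
clock: 30.8
eef_pos: [475.1, 13.7, 90.5]
tcp_rot: [-3.142, 0.0, -2.887]
contact_force: [0.0, -0.1, -2.0]
opening: 0.507
```

Call:
carry_out(
  rows="0 0.05 0.03 0.03 0; 0 0 0 0 0",
)

```text
clock: 31.05
eef_pos: [474.1, 14.1, 89.9]
tcp_rot: [-3.141, 0.002, -2.887]
contact_force: [0.3, -1.3, 2.6]
opening: 0.508
```

Contact. Release, then rise straight up.

Call:
carry_out(
  rows="1 0 0 0 0; 1 0 0 0 0; 1 0 0 0 0; 1 0 0 0 0; 1 0 0 -0.5 0; 1 0 0 -1 0; 1 0 0 -1 0; 1 0 0 -1 0; 1 0 0 -0.5 0; 1 0 0 0 0",
)

```text
clock: 32.3
eef_pos: [473.9, 14.2, 210.5]
tcp_rot: [-3.141, 0.002, -2.887]
contact_force: [-0.6, -0.4, -0.6]
opening: 0.999
```

```bash
python3 go.py 487 323.5 200 2.952; python3 - <<'E'
from h import *
crop("side",r.grab_frame("side"),140,110,200,150,4,"pics/s15.png",[(circ(472.5,15.5,36,6),(255,0,255)),(circ(472.5,15.5,22,6),(0,255,255))])
E
```

```text
t 32.3 pose [473.9  14.2 210.5] yaw -2.887 q6 -1.8 tilt [-3.141e+00  2.000e-03] turn 3.18 shift [ 1.515 10.206  0.351] rows 11 each [0.138 0.928 0.032]
```

View pics/s15.png

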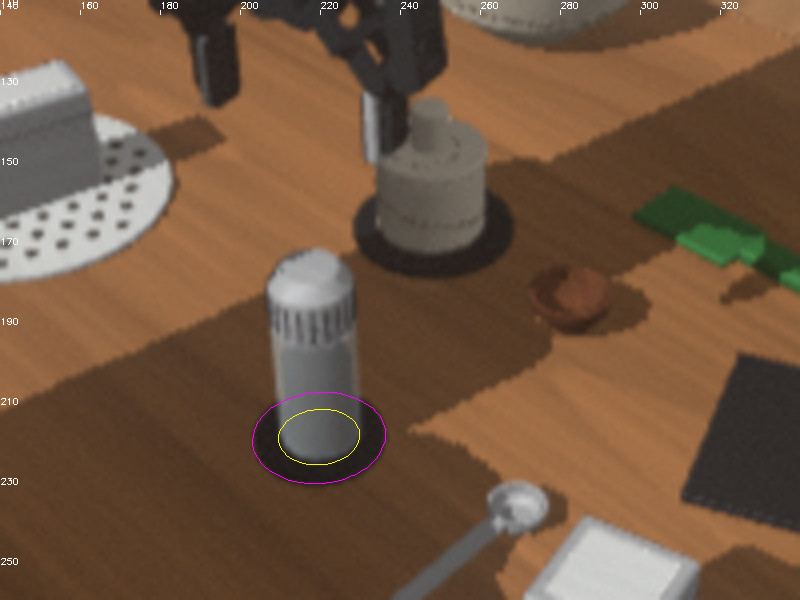

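The shaker is centred on the small round coaster. Now the oblong tin on the peel.

Call:
carry_out(
  rows="1 0 0 0 0.8; 1 0 0 0 0.8; 1 0 0 0 0.8; 1 0 0 0 0.78; 1 0.16 0.98 0 0; 1 0.16 0.98 0 0; 1 0.16 0.98 0 0; 1 0.16 0.98 0 0; 1 0.16 0.98 0 0; 1 0.16 0.98 0 0; 1 0.16 0.98 0 0; 1 0.16 0.98 0 0",
)

```text
clock: 33.85
eef_pos: [479.2, 253.1, 207.8]
tcp_rot: [-3.14, -0.002, 2.952]
contact_force: [0.3, 0.2, 0.4]
opening: 1.005
```

Call:
carry_out(
  rows="1 0.13 0.98 0 0; 1 0.12 0.98 0.3 0; 1 0 0.4 0.8 0; 1 0 0 0.6 0; 1 0 0 0 0",
)

```text
clock: 34.48
eef_pos: [484.5, 322.0, 156.0]
tcp_rot: [-3.138, -0.003, 2.952]
contact_force: [0.9, -0.7, -1.1]
opening: 1.003
```

```bash
python3 go.py 487 323.5 60 2.952; python3 - <<'E'
from h import *
crop("side",r.grab_frame("side"),60,60,200,150,4,"pics/s16.png")
crop("top",r.grab_frame("top"),250,130,200,150,4,"pics/t16.png",[(rect(447.9,-211.9,88,88,.254,6),(255,0,255)),(rect(447.9,-211.9,58,58,.254,91),(0,255,255))])
E
```

```text
t 34.48 pose [484.5 322.  156. ] yaw 2.952 q6 -0.8 tilt [-3.138e+00 -3.000e-03] turn -0.0 shift [-0.072  0.066  3.202] rows 4 each [-0.018  0.016  0.8  ]
```

View pics/s16.png

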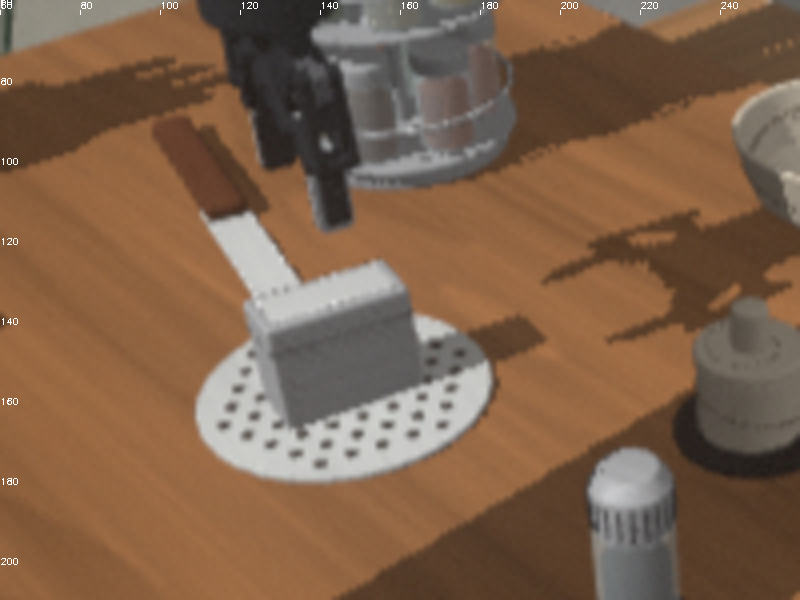

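View pics/t16.png

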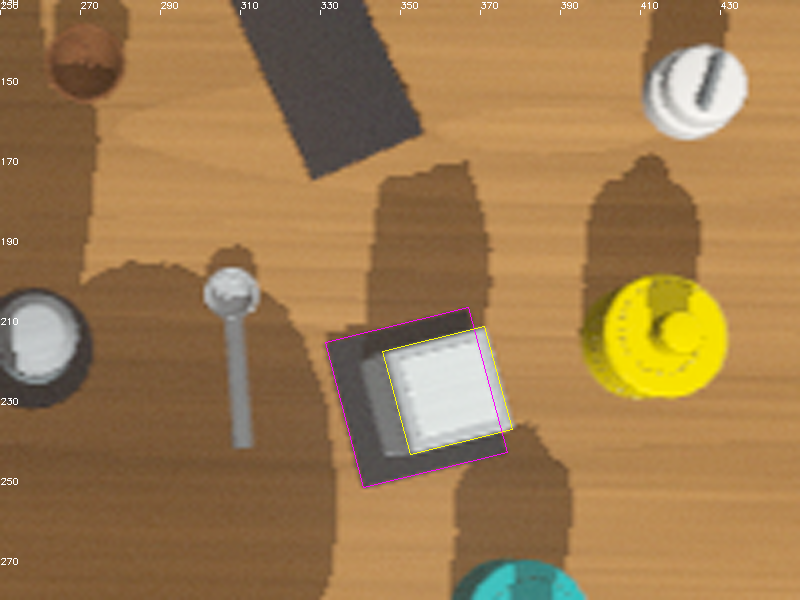

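The square tin is centred and aligned on its coaster (its top face fits the yellow target). The gripper straddles the oblong tin, so I descend and grip.

Call:
carry_out(
  rows="1 -0.06 0.05 0.9 0; 1 0 0 0.9 0; 1 0 0 0.8 0; 1 0 0 0.4 0; 1 0 0 0.1 0; 1 0 0 0 0; 0 0 0 0 0; 0 0 0 0 0; 0 0 0 0 0; 0 0 0 0 0; 0 0 0 0 0; 0 0 0 0 0",
  newtons=30,
)

```text
clock: 36.08
eef_pos: [488.2, 324.6, 66.0]
tcp_rot: [3.141, 0.0, 2.952]
contact_force: [-1.3, -0.7, 6.5]
opening: 0.514
```

```bash
python3 go.py 648.9 -158.8 190 3.579
```

```text
t 36.08 pose [488.2 324.6  66. ] yaw 2.952 q6 -0.8 tilt [3.141 0.   ] turn -4.49 shift [  1.974 -16.865  -4.133] rows 17 each [ 0.116 -0.992 -0.243]
```

Call:
carry_out(
  rows="0 0 0 -0.5 0; 0 0 0 -1 0; 0 0 0 -1 0; 0 0 0 -1 0; 0 0 0 -1 0; 0 0 0 0 -0.9; 0 0 0 0 -0.9; 0 0 0 0 -0.9; 0 0 0 0 -0.9; 0 0 0 0 -0.89; 0 0.12 -0.9 0 0; 0 0.12 -0.99 0 0",
)

```text
clock: 37.58
eef_pos: [505.4, 269.7, 201.1]
tcp_rot: [3.142, 0.0, -2.703]
contact_force: [0.4, -0.1, -1.9]
opening: 0.505
```

Call:
carry_out(
  rows="0 0.12 -0.99 0 0; 0 0.12 -0.99 0 0; 0 0.12 -0.99 0 0; 0 0.12 -0.99 0 0; 0 0.12 -0.99 0 0; 0 0.12 -0.99 0 0; 0 0.12 -0.99 0 0; 0 0.12 -0.99 0 0; 0 0.12 -0.99 0 0; 0 0.12 -0.99 0 0; 0 0.12 -0.99 0 0; 0 0.12 -0.99 0 0",
)

```text
clock: 39.08
eef_pos: [617.4, -72.0, 201.1]
tcp_rot: [3.142, 0.0, -2.704]
contact_force: [-0.4, -0.0, -2.9]
opening: 0.512
```

```bash
python3 go.py 648.9 -158.8 68 3.579
```

```text
t 39.08 pose [617.4 -72.  201.1] yaw -2.704 q6 -2.13 tilt [3.142 0.   ] turn -0.0 shift [ 0.274 -3.068  4.437] rows 5 each [ 0.055 -0.614  0.887]
```

Call:
carry_out(
  rows="0 0.1 -0.99 0 0; 0 0.1 -0.99 0 0; 0 0.07 -0.99 0.5 0; 0 0 -0.09 0.8 0; 0 0 0 0.8 0; 0 0 0 0 0; 0 0 0 0 0",
)

```text
clock: 39.95
eef_pos: [649.3, -157.7, 138.6]
tcp_rot: [-3.141, 0.001, -2.704]
contact_force: [0.1, -0.1, -1.4]
opening: 0.511
```

```bash
python3 go.py 648.9 -158.8 68 3.579; python3 - <<'E'
from h import *
crop("side",r.grab_frame("side"),240,90,200,150,4,"pics/s17.png",[(rect(648.9,-158.8,94,44,.437,6),(0,255,255)),(rect(648.9,-158.8,94,44,.437,75),(0,255,255)),(rect(648.9,-158.8,124,74,.437,6),(255,0,255))])
E
```

```text
t 39.95 pose [ 649.3 -157.7  138.6] yaw -2.704 q6 -2.25 tilt [-3.141e+00  1.000e-03] turn 0.0 shift [ 0.028 -0.029  2.355] rows 3 each [ 0.009 -0.01   0.785]
```

View pics/s17.png

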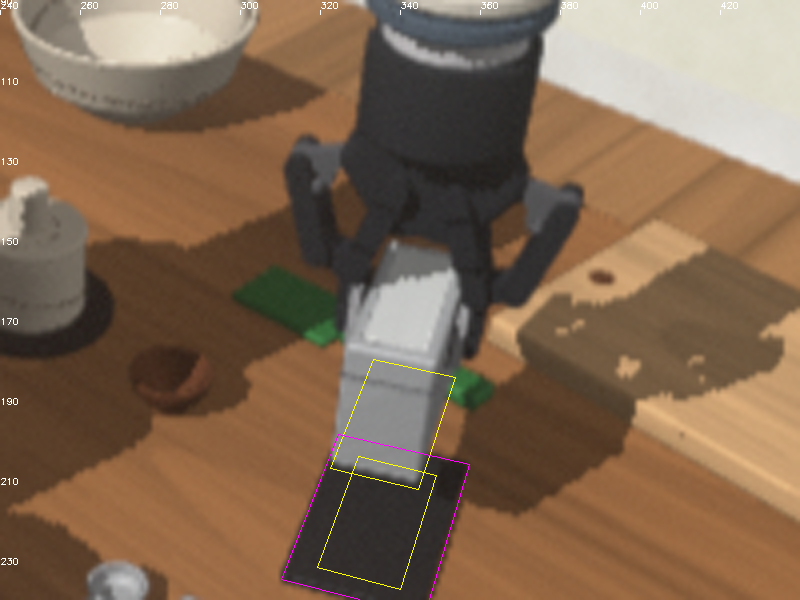

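The tin's lower near edge (335,465)–(418,483) agrees with the prediction within ~1 px. Lowering.

Call:
carry_out(
  rows="0 0 0 0.9 0; 0 0 0 0.7 0; 0 0 0 0.4 0; 0 0 0 0.15 0; 0 0 0 0.07 0; 0 0 0 0 0; 0 0 0 0.04 0; 0 0 0 0 0",
)

```text
clock: 41.0
eef_pos: [649.0, -157.7, 69.9]
tcp_rot: [-3.141, 0.0, -2.704]
contact_force: [-0.6, 0.1, -1.8]
opening: 0.509
```

Call:
carry_out(
  rows="0 0 0 0.04 0; 0 0 0 0 0",
)

```text
clock: 41.25
eef_pos: [648.8, -157.7, 68.4]
tcp_rot: [3.142, -0.0, -2.704]
contact_force: [-0.1, 0.3, -2.0]
opening: 0.513
```

Call:
carry_out(
  rows="0 0 0 0.03 0; 0 0 0 0 0",
)

```text
clock: 41.5
eef_pos: [648.9, -157.7, 68.1]
tcp_rot: [-3.142, 0.0, -2.704]
contact_force: [-1.8, 0.3, 4.4]
opening: 0.507
```

Contact. Release, rise and draw back out of the view.

Call:
carry_out(
  rows="1 0 0 0 0; 1 0 0 0 0; 1 0 0 0 0; 1 0 0 0 0; 1 0 0 -0.5 0; 1 0 0 -1 0; 1 0 0 -1 0; 1 0 0 -1 0; 1 0 0 -1 0; 1 0 0 -1 0; 1 0 0 0 0",
)

```text
clock: 42.88
eef_pos: [650.4, -158.0, 236.6]
tcp_rot: [-3.138, 0.005, -2.704]
contact_force: [0.0, -0.7, 0.1]
opening: 1.003
```

```bash
python3 go.py 487 400 236 -2.704
```

```text
t 42.88 pose [ 650.4 -158.   236.6] yaw -2.704 q6 -2.25 tilt [-3.138  0.005] turn -0.0 shift [-2.949 19.157  0.02 ] rows 20 each [-0.147  0.958  0.001]
```

Call:
carry_out(
  rows="1 -0.1 0.96 0 0; 1 -0.1 0.96 0 0; 1 -0.1 0.96 0 0; 1 -0.1 0.96 0 0; 1 -0.1 0.96 0 0; 1 -0.1 0.96 0 0; 1 -0.1 0.96 0 0; 1 -0.1 0.96 0 0; 1 -0.1 0.96 0 0; 1 -0.1 0.96 0 0; 1 -0.1 0.96 0 0; 1 -0.1 0.96 0 0",
)

```text
clock: 44.38
eef_pos: [533.1, 172.1, 231.7]
tcp_rot: [3.141, -0.002, -2.704]
contact_force: [-0.8, 0.6, -0.5]
opening: 0.999
```

Call:
carry_out(
  rows="1 -0.1 0.96 0 0; 1 -0.1 0.96 0 0; 1 -0.1 0.96 0 0; 1 -0.1 0.96 0 0; 1 -0.1 0.96 0 0; 1 -0.1 0.96 0 0; 1 -0.1 0.96 0 0; 1 0 0 0 0; 1 0 0 0 0",
)

```text
clock: 45.5
eef_pos: [467.8, 361.8, 232.0]
tcp_rot: [-3.141, -0.001, -2.703]
contact_force: [-0.4, 0.4, -0.4]
opening: 1.004
```

```bash
python3 - <<'E'
from ov import *
print(r.sense()["clock"],r.sense()["eef_pos"])
e=dict(ot=(648.9,-158.8,.437),st=(447.9,-211.9,.254),sh=(472.5,15.5),pot=(650.2,111.4),oc=(648.9,-158.8,.437),sc=(447.9,-211.9,.254),lr=(650.2,111.4),sr=(472.5,15.5),pe=(486.5,325))
L=shapes(e)
crop("top",r.grab_frame("top"),190,100,200,150,4,"pics/t20.png",L)
crop("side",r.grab_frame("side"),190,130,200,150,4,"pics/s20.png",L)
E
```

```text
45.5 [467.77471202 361.80792211 231.96156453]
```

View pics/t20.png

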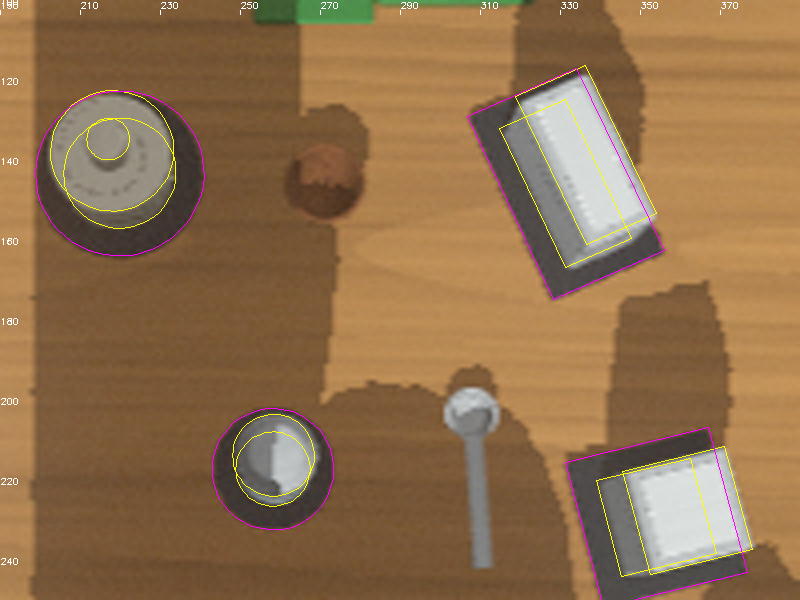

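View pics/s20.png

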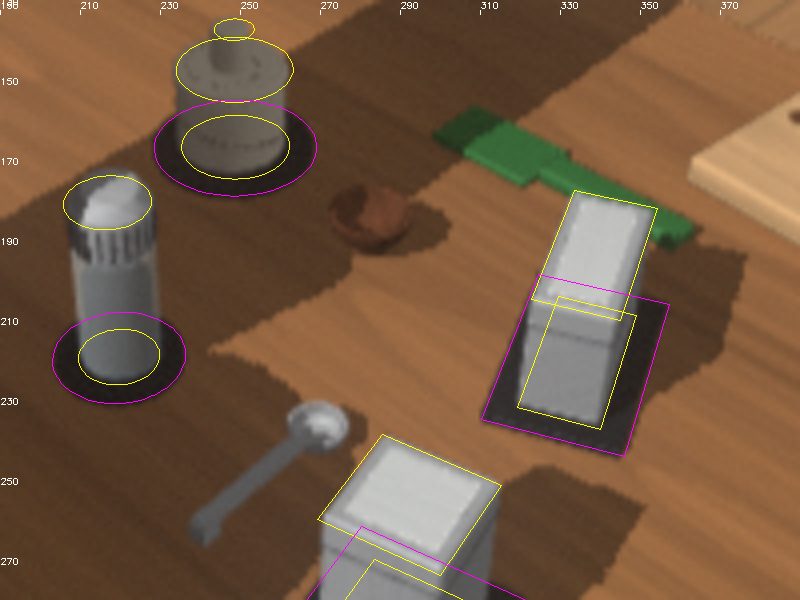

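All four containers match their targets within a few millimetres in both views. The scraper has not moved and the gripper is clear of everything, so I hand in.

```bash
python3 -c "
from rig import r
print(r.sign_off())"
```

```text
the job is handed in; nothing more can be done
None
```

All four containers stand upright on their own coasters, and the job was handed in at about 46 s of the 136 s allowed. The sign-off reports no verdict.

I moved the oblong tin to the peel first. Then I set the pot on the large round, the square tin on the square, the shaker on the small round, and last the oblong tin on the oblong.

**Last checks:** overlays in both camera views put every container within roughly 5 mm of its coaster's centre. Both tins are lined up with their coasters. The green scraper is where it lay, and the gripper is well clear.

**Not perfect:** while setting down the square tin I pressed too far, and the force briefly read about 31 N. I backed off before letting go, and the tin stayed upright and centred. The pot looked up to about 5 mm off centre in the side view and about 3 mm in the top view, within the 14 mm allowed.

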